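# Put the injector parts back in their own rests

## Task

The three injector parts lie in each other's rests: rearrange them so that each lies in the rest of its own length, the longest part in the longest rest, the middle one in the middle rest and the shortest in the shortest, centred, flat on the channel floor and along the channel (either way round). Each rest takes one part at a time, and the black rubber mat is free for putting a part aside on the way. Set the parts down rather than dropping them, and leave the mug and the spanner where they are.

Things in the scene. Friction and masses are not known exactly. Their poses are not given: they have to be found in the camera images.
- long_injector_center (a point): The longest of the three steel injector parts, 172 mm long, 25 mm across, black cap at one end. Lies level on its side; grip it from above across its middle: 19 mm wide there, 25 mm high. Point: its centre, half-way along and up, 12 mm above what it rests on; own y along its length, z up. About 280 g. Starts roughly central and parallel in the middle-length rest, the wrong one.
- mid_injector_center (a point): The middle-length steel injector part, 137 mm long, 25 mm across, black cap at one end. Lies level on its side; grip it from above across its middle: 19 mm wide there, 25 mm high. Point: its centre, half-way along and up, 12 mm above what it rests on; own y along its length, z up. About 210 g. Starts roughly central and parallel in the shortest rest, the wrong one.
- short_injector_center (a point): The shortest steel injector part, 80 mm long, 25 mm across, plain steel with a thin nose. Lies level on its side; grip it from above across its middle: 19 mm wide there, 25 mm high. Point: its centre, half-way along and up, 12 mm above what it rests on; own y along its length, z up. About 135 g. Starts roughly central and parallel in the longest rest, the wrong one.
- rest_long: The longest rest, fixed: base plate 60 x 180 x 8 mm with a grey open-ended channel. Origin: centre of underside, on the bench; y along the channel, z up. Channel floor 28 mm above origin, 38 mm wide, flared lips 10 mm higher along both sides. In the middle 48 mm of its length only the base plate is there, leaving room for fingers. A seated part's centre is 40 mm above the origin.
- rest_mid: The middle-length rest, fixed: base plate 60 x 136 x 8 mm with a grey open-ended channel. Origin: centre of underside, on the bench; y along the channel, z up. Channel floor 28 mm above origin, 38 mm wide, flared lips 10 mm higher along both sides. In the middle 48 mm of its length only the base plate is there, leaving room for fingers. A seated part's centre is 40 mm above the origin.
- rest_short: The shortest rest, fixed: base plate 60 x 88 x 8 mm with a grey open-ended channel. Origin: centre of underside, on the bench; y along the channel, z up. Channel floor 28 mm above origin, 38 mm wide, flared lips 10 mm higher along both sides. In the middle 48 mm of its length only the base plate is there, leaving room for fingers. A seated part's centre is 40 mm above the origin.
- spare_mat: Flat black rubber mat, 80 x 210 x 4 mm, fixed to the bench and empty at the start: the free spot for a part put aside. Origin at the centre of its underside; own y axis along its length; top 4 mm above the origin.
- mug: White mug, 98 mm tall, 86 mm in diameter, with its handle 120 mm; a bystander behind the rests. Origin at the centre of its underside.
- spanner: Combination spanner lying flat, 216 x 32 x 8 mm, a bystander behind the rests. Origin at the middle of its underside, own y axis along its length.
Things that resemble listed ones, but are neither listed nor needed, are in the scene too. What is shaped like the part that bears short_injector_center but purple is not meant. What is shaped like the part that bears long_injector_center but red is not meant.

How it is judged:
By the outcome, as a careful person would: the job done as asked, in the order asked, and still so for the second after the job is handed in, with the robot touching nothing.
It also fails if it takes over 90 s, if anything falls off the work surface, if the arm or the gripper's body presses on something with over 40 N, if the wrist force passes 120 N, or if a joint passes its speed limit or range.

## Robot

A 6-joint arm with a two-finger parallel gripper is mounted at the origin on a cart in front of the work surface, level with it; the furniture and walls round the work are solid. World frame = base frame: x ahead of the robot, y to its left, z up, the work surface at z = 0. Lengths are in mm, angles in rad, forces in N, time in s.
With the tool pointing down it reaches from about 325 to 775 mm from the base axis. Payload 5.5 kg.
Tool frame: the origin (TCP) lies at the very end of the fingers, on their centre line; the grasp point (between the pads) lies 19 mm behind it; z points along the fingers, y is the line along which they close (so a half turn about z gives the same grasp; the last joint's range is limited). The gripper opens to 85 mm and grips with 20 to 120 N. Pads are 22 mm wide; open, the fingers measure 114 mm over their backs; the gripper's body (76 mm by 85 mm) begins 54 mm behind the grasp point. The pads swing forward as they close: fully open they stand 13 mm farther back than shut.
Start: joints at [1.158, 0.091, 1.231, -0, 1.82, -0.057], TCP at [209.009, 562.434, 231.275] pointing down, gripper open.
Joint ranges: [-2.87, 2.87], [-0.86, 2.18], [0.17, 2.46], [-1.51, 4.65], [0.06, 2.69], [-2.65, 2.65]. Speed limits (rad/s): [2.57, 2.57, 3.01, 3.14, 3.14, 3.14].

## Interface

Orientations are given as a rotation vector (axis times angle).
In Python, from rig import arm gives the robot as it stands.
- The arm moves only by the tool send_rows, never from a script. Its argument "motion" is a list of rows, each a list of 3 entries, a list of its own where there are three numbers: the shift along the tool's x, y, z in mm, then the turn about the tool's z in rad, then the finger opening in mm, from 0 to 85.4. A call has 1 to 5 rows; each row is the pose to reach, as a shift and turn from the pose commanded when the call began, along the tool's axes at that moment; what a row does not reach only later rows make up. A row lasts 1/12 s, in which the tool goes at most 41.7 mm and 7.16 degrees, less where a joint would pass 70% of its speed; a pose out of reach is approached as far as the arm can. A call with a gripper value outside its range is refused whole. The fingers move at their own pace and stop on an object; "force" is the grip in N (left out, the last holds). Time passes only in rows, so rows that repeat a pose let the fingers close. It gives the time, the measured TCP pose, the force, the opening and the grip force at its end, in the units of the state.
- arm.read_state(): the state, without advancing time (a new reading comes with each control period).
- arm.get_image(name): name is "scene" or "top" or "wrist"; returns a dict with "image" (384x512x3 uint8, red, green, blue), "mtx" (3x3 intrinsics, pixels), "rvec" (rotation vector, rad) and "tvec" (3), from world to camera coordinates, as OpenCV has them. Camera axes: x right, y down, z forward; pixel columns grow to the right and rows downward; lengths in mm; the calibration is good to about 2 mm. A picture is of the moment at which its call begins. There is no depth.
- arm.finish_job(): hands the job in; it is judged then, once.
The state is a dict: "clock": time; "q": joint angles; "qd": joint speeds; "joint_efforts": joint torques, N m; "ee_pos": TCP position; "eef_rot": TCP orientation; "wrist_force": force on the tool from outside, world axes, zero at the start; "torque": the same for the moment, N m; "finger_gap": finger opening in mm; "grip_force": force on a finger pad.
Only numpy, scipy, OpenCV 4.12 (cv2) and the standard library are available. Lean on these libraries where they do the work, as an engineer would, in place of code of your own. Each camera call takes 0.05 s, during which the arm holds its last target. There are 200 camera calls.

## Working session

There is one attempt and no reset: what is moved stays moved. The work goes in short steps, Python scripts to look and compute and a tool call to move; the robot and the scene stay as the last step left them, time stands still between calls to the robot, and variables do not carry over. Pictures are saved under pics/ and viewed, at most 15 in all, crops included, and the job is handed in when it is done.

Besides the shell and the picture viewer there is one more tool, called after ">>>" by a JSON object that holds its "fn" and its "kwargs". send_rows: Moves the arm, as the interface text tells. Its arguments: {"type":"object","properties":{"motion":{"type":"array"},"force":{"type":"number"}},"required":["motion"]}

```bash
ls; mkdir -p pics; python3 - <<'E'
from rig import arm
import cv2, numpy as np
s=arm.read_state(); print(s)
for n in ("top","scene"):
    d=arm.get_image(n); cv2.imwrite(f"pics/{n}0.png",cv2.resize(d["image"][:,:,::-1],(768,576),interpolation=cv2.INTER_CUBIC))
    np.savez(f"{n}0.npz",**d)
    R=cv2.Rodrigues(np.array(d["rvec"],float))[0]; print(n,d["mtx"],-R.T@np.array(d["tvec"]).ravel(),R)
E
```

```text
pics
{'clock': 0.0, 'q': array([ 1.15830005e+00,  9.18706082e-02,  1.23192884e+00,  1.17019096e-06,
        1.81978896e+00, -5.67040986e-02]), 'qd': array([-0.0011735 ,  0.00045407,  0.00072982,  0.00070987,  0.00270827,
       -0.00108529]), 'joint_efforts': array([-1.19717763e-03, -4.58742070e+01, -4.18010545e+01, -1.75981359e-04,
        1.21572328e-02,  5.39186445e-06]), 'ee_pos': array([208.88657704, 562.1541282 , 230.11957577]), 'eef_rot': array([-5.55850914e-01, -3.09155353e+00,  3.04818698e-03]), 'wrist_force': array([0.03769826, 0.00545363, 0.60704366]), 'torque': array([-0.02959355, -0.00478685, -0.06615799]), 'grip_force': 0.0, 'finger_gap': 85.59324453002365}
top [[358.34375635   0.         257.44881772]
 [  0.         358.34375635 188.89188251]
 [  0.           0.           1.        ]] [502.10218922 -34.08679876 952.30509986] [[-0.01572704 -0.99972163 -0.01758762]
 [-0.99650042  0.01711573 -0.08181671]
 [ 0.08209496  0.01623934 -0.9964922 ]]
scene [[413.97947343   0.         256.25845572]
 [  0.         413.97947343 189.89655259]
 [  0.           0.           1.        ]] [ -84.55125464 -769.98198357  585.24299294] [[ 0.73457312 -0.67849341  0.00700192]
 [-0.30652643 -0.34103278 -0.88867215]
 [ 0.60534608  0.6506484  -0.45848968]]
```

View pics/top0.png

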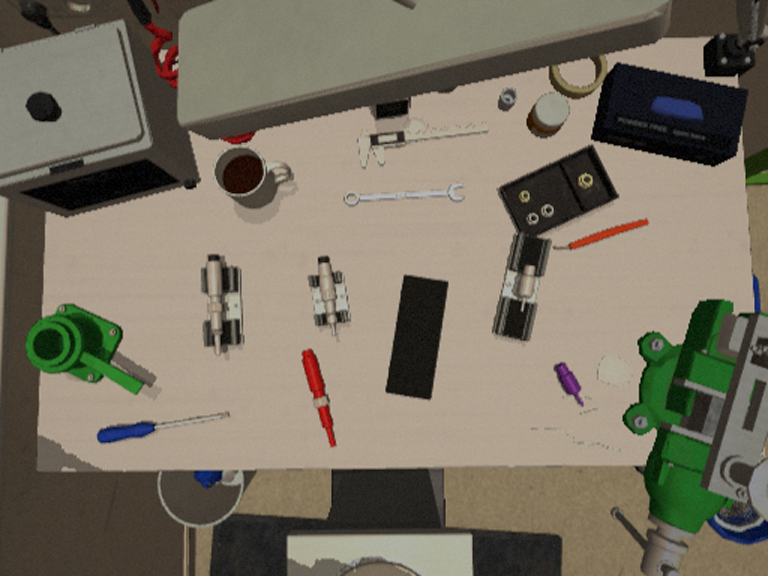

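View pics/scene0.png

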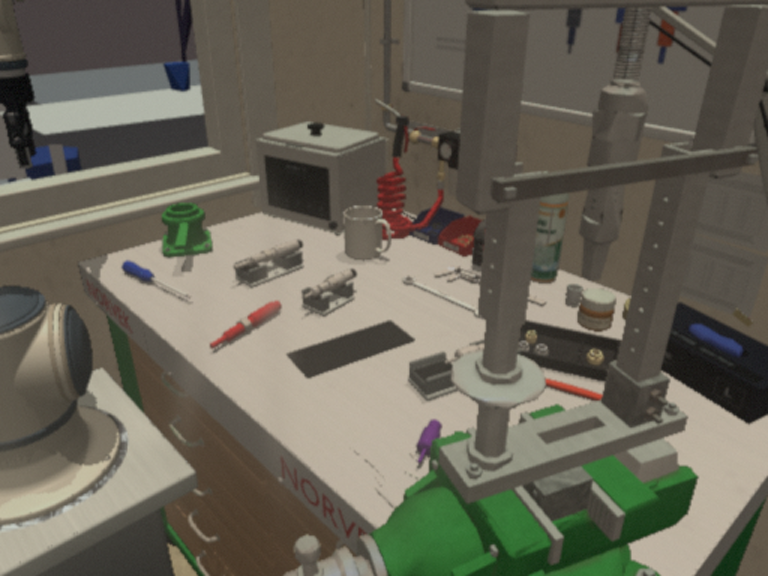

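In the top picture at 768x576, the parts are at these pixels:
- Long part: (215,303), in the middle rest.
- Mid part: (326,292), in the short rest.
- Short part: (525,285), in the long rest.
- Mat: (417,337).
- Mug: (243,172).
- Spanner: (405,195).

There are two look-alikes, red at (320,398) and purple at (568,383). The steel parts in the rests fit the description, and the coloured ones are excluded. I'll confirm this in an enlarged crop.

```bash
cat > h.py <<'E'
import numpy as np, cv2
def cam(d):
    R=cv2.Rodrigues(np.array(d["rvec"],float))[0]; t=np.array(d["tvec"],float).ravel()
    return d["mtx"],R,t
def ray(d,uv,z):
    K,R,t=cam(d); uv=np.atleast_2d(np.array(uv,float)); c=-R.T@t
    v=np.c_[uv,np.ones(len(uv))]@np.linalg.inv(K).T@R
    return c+v*((z-c[2])/v[:,2])[:,None]
def proj(d,P):
    return cv2.projectPoints(np.array(P,float).reshape(-1,3),np.array(d["rvec"],float),np.array(d["tvec"],float),d["mtx"],None)[0][:,0]
E
python3 - <<'E'
import numpy as np,cv2
im=np.load("top0.npz")["image"][:,:,::-1]
a=[im[160:250,u:u+64] for u in (115,187,316)]
cv2.imwrite("pics/crop1.png",cv2.resize(np.hstack(a),None,fx=4,fy=4,interpolation=cv2.INTER_CUBIC))
E
```

```text
(no output)
```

View pics/crop1.png

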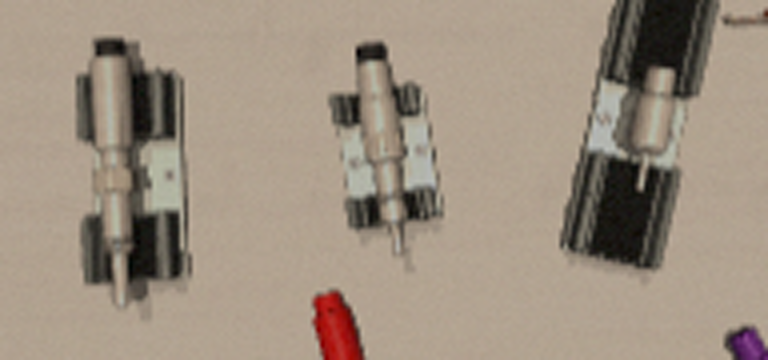

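The crop confirms it. Three steel parts lie in the rests: long at (115,175), mid at (385,150) and short at (652,130). The two long ones have black caps, and the short one is plain with a thin nose. Red and purple lie apart on the bench.

```bash
python3 - <<'E'
from h import *
d=np.load("top0.npz")
def seg(n,a,b,z):
    p=ray(d,[a,b],z); v=p[0]-p[1]; print(n,p.mean(0)[:2].round(1),"len",np.linalg.norm(v).round(1),"ang",np.arctan2(v[1],v[0]).round(3))
def quad(n,c,z):
    p=ray(d,c,z)[:,:2]; v=p[0]-p[3]+p[1]-p[2]; print(n,p.mean(0).round(1),"L",np.linalg.norm(v)/2,"W",np.linalg.norm(p[0]-p[1]),"ang",np.arctan2(v[1],v[0]).round(3))
seg("long",(142.25,170),(145.5,236.25),40)
seg("mid",(215.75,171),(223.75,223.75),40)
seg("short",(353.25,177),(348.25,207.5),40)
f=lambda c,u0,s:[(u0+(x-s)/4,160+y/4) for x,y in c]
quad("rmid",f([(78,75),(183,70),(187,283),(88,285)],115,0),38)
quad("rshort",f([(332,97),(418,85),(440,215),(352,227)],187,256),38)
quad("rlong",[(514/1.5,233/1.5),(551/1.5,238/1.5),(530/1.5,342/1.5),(494/1.5,335/1.5)],38)
quad("mat",[(403/1.5,275/1.5),(447/1.5,281/1.5),(432/1.5,399/1.5),(386/1.5,393/1.5)],4)
from rig import arm
s=arm.read_state();print(cv2.Rodrigues(s["eef_rot"])[0].round(3))
E
```

```text
long [546.3 272.2] len 170.2 ang 0.06
mid [557.6  77.5] len 136.7 ang 0.143
short [ 564.8 -256.2] len 79.0 ang -0.198
rmid [542.3 260.9] L 135.83467792379216 W 68.11467992754125 ang 0.043
rshort [553.3  78.7] L 84.48000391841819 W 55.812285104446865 ang 0.153
rlong [ 567.9 -250.3] L 179.5174322784554 W 63.44811248879769 ang -0.231
mat [485.8 -71.3] L 208.0721161510984 W 78.45910131405216 ang -0.156
[[-0.937  0.348 -0.001]
 [ 0.348  0.937 -0.002]
 [ 0.    -0.002 -1.   ]]
```

>>> {"fn": "send_rows", "kwargs": {"motion": [[[-35,-13,0],0,85],[[-70,-26,0],0,85],[[-105,-40,0],0,85],[[-140,-53,0],0,85],[[-175,-66,0],0,85]]}}

```text
clock: 0.52
ee_pos: [350.9, 438.2, 230.8]
eef_rot: [-0.555, -3.092, 0.001]
wrist_force: [0.8, 0.4, -0.1]
finger_gap: 85.2
grip_force: 0.0
```

>>> {"fn": "send_rows", "kwargs": {"motion": [[[-35,-13,0],0,85],[[-70,-26,0],0,85],[[-105,-40,0],0,85],[[-140,-53,0],0,85],[[-175,-66,0],0,85]]}}

```text
clock: 0.93
ee_pos: [492.1, 315.2, 230.8]
eef_rot: [-0.556, -3.091, 0.001]
wrist_force: [-0.8, 0.5, -0.0]
finger_gap: 85.1
grip_force: 0.0
```

>>> {"fn": "send_rows", "kwargs": {"motion": [[[-34,-13,0],-0.1,85],[[-68,-26,0],-0.2,85],[[-68,-26,0],-0.3,85],[[-68,-26,0],-0.4,85],[[-68,-26,0],-0.4,85]]}}

```text
clock: 1.35
ee_pos: [546.2, 267.8, 230.3]
eef_rot: [0.072, -3.139, 0.001]
wrist_force: [-0.3, 0.8, 0.2]
finger_gap: 85.2
grip_force: 0.0
```

```bash
cat > snap.py <<'E'
import sys; from rig import arm; from h import *
n=sys.argv[1]; d=arm.get_image("wrist"); s=arm.read_state()
np.savez(n+".npz",**d); cv2.imwrite(f"pics/{n}.png",d["image"][:,:,::-1])
R=cv2.Rodrigues(s["eef_rot"])[0]
print(s["clock"],s["ee_pos"].round(1),"toolx ang mod pi",np.arctan(R[1,0]/R[0,0]).round(3),s["q"].round(2)); K,Rc,t=cam(d); print((-Rc.T@t).round(1))
E
python3 snap.py w1
```

```text
1.4 [545.9 268.4 230.6] toolx ang mod pi 0.042 [ 0.4   0.11  1.21  0.    1.82 -1.21]
[465.5 264.7 374.1]
```

View pics/w1.png

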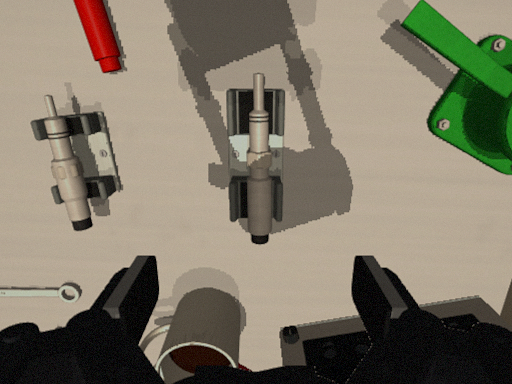

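The wrist view shows the long part in the middle rest, at (259,158), and the mid part in the short rest, at (68,160). Next I'll look over the other two rests.

>>> {"fn": "send_rows", "kwargs": {"motion": [[[0,-38,0],0,85],[[0,-76,0],0,85],[[-1,-114,0],0,85],[[-1,-152,0],0,85],[[-1,-190,0],-0.1,85]]}}

```text
clock: 1.82
ee_pos: [554.7, 78.0, 231.2]
eef_rot: [-0.223, 3.134, -0.0]
wrist_force: [0.0, -0.4, 0.4]
finger_gap: 85.0
grip_force: 0.0
```

>>> {"fn": "send_rows", "kwargs": {"motion": [[[0,0,0],0,85],[[0,0,0],0,85]]}}

```text
clock: 1.98
ee_pos: [555.1, 77.7, 231.3]
eef_rot: [-0.217, 3.134, 0.0]
wrist_force: [-0.3, 0.7, -0.1]
finger_gap: 85.2
grip_force: 0.0
```

```bash
python3 snap.py w2
```

```text
2.0333 [555.   79.  231.3] toolx ang mod pi 0.14 [ 0.08 -0.02  1.34  0.    1.82 -1.63]
[474.9  66.9 375. ]
```

>>> {"fn": "send_rows", "kwargs": {"motion": [[[4,-37,0],0,85],[[8,-74,0],0,85],[[12,-111,0],0,85],[[16,-148,0],0,85],[[20,-180,0],0,85]]}}

```text
clock: 2.45
ee_pos: [561.5, -102.0, 231.2]
eef_rot: [-0.226, 3.133, 0.0]
wrist_force: [-0.3, -0.4, -0.6]
finger_gap: 85.1
grip_force: 0.0
```

>>> {"fn": "send_rows", "kwargs": {"motion": [[[4,-37,0],0.1,85],[[8,-74,0],0.2,85],[[12,-111,0],0.3,85],[[18,-149,0],0.36,85],[[18,-149,0],0.36,85]]}}

```text
clock: 2.87
ee_pos: [564.6, -256.4, 229.8]
eef_rot: [-0.353, -3.12, 0.003]
wrist_force: [0.2, -0.4, -0.8]
finger_gap: 84.7
grip_force: 0.0
```

>>> {"fn": "send_rows", "kwargs": {"motion": [[[0,0,0],0,85],[[0,0,0],0,85]]}}

```text
clock: 3.03
ee_pos: [565.6, -250.3, 231.0]
eef_rot: [-0.337, -3.123, -0.002]
wrist_force: [0.4, 0.8, 0.1]
finger_gap: 84.9
grip_force: 0.0
```

```bash
python3 snap.py w3; python3 - <<'E'
import cv2,numpy as np
a=[np.load(f"w{i}.npz")["image"][60:260,190:323,::-1] for i in (1,2,3)]
cv2.imwrite("pics/c3.png",cv2.resize(np.hstack(a),None,fx=2,fy=2.99,interpolation=cv2.INTER_CUBIC))
E
```

```text
3.0833 [ 565.6 -250.   231.3] toolx ang mod pi -0.214 [-0.47  0.14  1.18  0.    1.82 -1.83]
[ 486.5 -232.6  374.7]
```

View pics/c3.png

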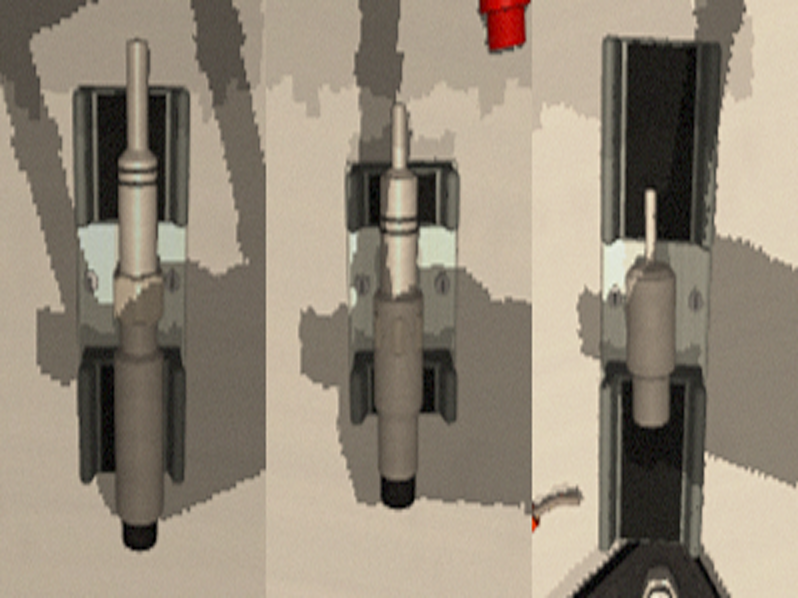

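```bash
python3 - <<'E'
from h import *
P={1:("long",[(138,40),(140,546)],"rmid",[(73,90),(189,88),(183,480),(80,478)]),
2:("mid",[(400,103),(398,503)],"rshort",[(347,165),(459,162),(455,421),(353,421)]),
3:("short",[(650,190),(651,427)],"rlong",[(603,40),(720,42),(703,552),(600,552)])}
for i,(n,e,r,c) in P.items():
    d=np.load(f"w{i}.npz"); f=lambda q:[(190+(x-266*(i-1))/2,60+y/2.99) for x,y in q]
    p=ray(d,f(e),40)[:,:2]; v=p[1]-p[0]; print(n,p.mean(0).round(1),np.linalg.norm(v).round(1),np.arctan(v[1]/v[0]).round(3))
    p=ray(d,f(c),38)[:,:2]; v=p[3]-p[0]+p[2]-p[1]; print(r,p.mean(0).round(1),np.linalg.norm(v).round(1)/2,np.linalg.norm(p[0]-p[1]).round(1),np.linalg.norm(p[3]-p[2]).round(1),np.arctan(v[1]/v[0]).round(3))
E
```

```text
long [550.1 273.2] 174.4 0.055
rmid [544.8 269. ] 134.05 54.9 55.1 0.048
mid [560.3  80.5] 138.9 0.132
rshort [554.2  82. ] 89.1 54.3 53.7 0.147
short [ 568.7 -255.8] 82.2 -0.215
rlong [ 571.2 -253.5] 178.05 54.7 56.6 -0.247
```

>>> {"fn": "send_rows", "kwargs": {"motion": [[[-3,-6,30],0,60],[[-3,-6,65],0,60],[[-3,-6,100],0,60],[[-3,-6,130],0,60],[[-3,-6,150],0,60]]}}

```text
clock: 3.5
ee_pos: [565.8, -255.4, 77.6]
eef_rot: [-0.334, -3.12, -0.003]
wrist_force: [0.4, 0.2, -0.4]
finger_gap: 60.0
grip_force: 0.0
```

>>> {"fn": "send_rows", "kwargs": {"motion": [[[0,0,15],0,60],[[0,0,30],0,60],[[0,0,40],0,60],[[0,0,48],0,60],[[0,0,51],0,60]]}}

```text
clock: 3.92
ee_pos: [566.5, -257.2, 29.3]
eef_rot: [-0.336, -3.123, -0.001]
wrist_force: [0.4, -0.0, -0.1]
finger_gap: 60.4
grip_force: 0.0
```

```bash
python3 snap.py w4
```

```text
3.9667 [ 566.4 -257.5   29.4] toolx ang mod pi -0.215 [-0.48  0.2   1.47  0.    1.47 -1.84]
[ 487.5 -239.4  173. ]
```

View pics/w4.png

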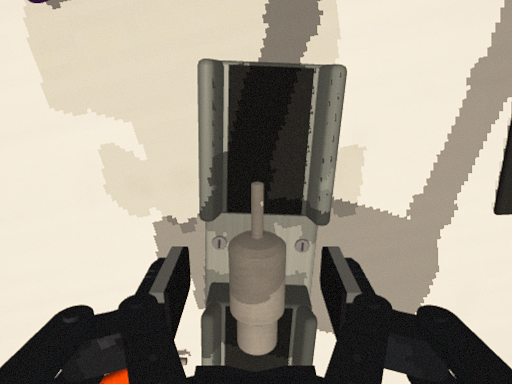

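The fingers straddle the short part's body at (257,285), clear of the channel ends. I'll close.

>>> {"fn": "send_rows", "kwargs": {"motion": [[[0,0,0],0,10],[[0,0,0],0,10],[[0,0,0],0,10],[[0,0,0],0,10],[[0,0,0],0,10]], "force": 50}}

```text
clock: 4.38
ee_pos: [567.2, -259.0, 31.7]
eef_rot: [0.338, 3.121, -0.001]
wrist_force: [1.1, 0.2, 4.8]
finger_gap: 17.9
grip_force: 49.9
```

>>> {"fn": "send_rows", "kwargs": {"motion": [[[0,0,0],0,10],[[0,0,0],0,10],[[0,0,0],0,10],[[0,0,-5],0,10],[[0,0,-15],0,10]]}}

```text
clock: 4.8
ee_pos: [565.2, -258.0, 43.4]
eef_rot: [-0.338, -3.119, -0.002]
wrist_force: [0.2, 0.1, -1.2]
finger_gap: 17.3
grip_force: 49.3
```

>>> {"fn": "send_rows", "kwargs": {"motion": [[[0,0,-15],0,10],[[0,0,-35],0,10],[[0,0,-55],0,10],[[0,0,-75],0,10],[[0,0,-80],0,10]]}}

```text
clock: 5.22
ee_pos: [567.6, -259.3, 129.8]
eef_rot: [0.338, 3.118, -0.003]
wrist_force: [0.4, -0.3, 0.2]
finger_gap: 17.7
grip_force: 49.3
```

```bash
python3 snap.py w5
```

```text
5.2667 [ 567.7 -259.3  129.2] toolx ang mod pi -0.216 [-0.48  0.15  1.34 -0.    1.64 -1.84]
[ 487.9 -240.9  273.1]
```

View pics/w5.png

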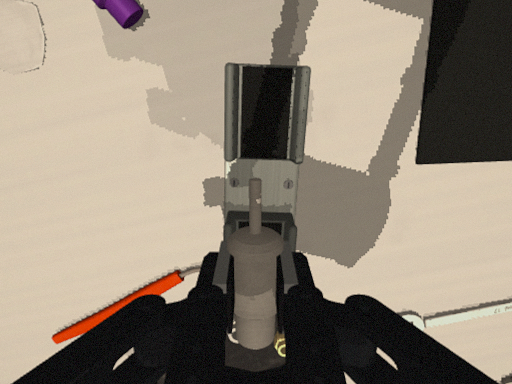

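The part is held between the pads, with its nose at (256,180) and its rear end at (256,345), and the long rest is now empty. Next is the mat.

>>> {"fn": "send_rows", "kwargs": {"motion": [[[24,33,0],0,10],[[48,66,0],0,10],[[72,100,0],0,10],[[96,133,0],0,10],[[120,166,0],-0.06,10]]}}

```text
clock: 5.68
ee_pos: [483.1, -69.2, 123.4]
eef_rot: [-0.246, -3.129, -0.001]
wrist_force: [1.4, -0.2, -0.4]
finger_gap: 17.6
grip_force: 49.3
```

>>> {"fn": "send_rows", "kwargs": {"motion": [[[0,0,5],0,10],[[0,0,30],0,10],[[0,0,60],0,10],[[0,0,85],0,10],[[0,0,100],0,10]]}}

```text
clock: 6.1
ee_pos: [482.3, -70.1, 20.5]
eef_rot: [-0.243, -3.126, -0.001]
wrist_force: [-1.2, 0.5, -1.5]
finger_gap: 17.8
grip_force: 49.4
```

>>> {"fn": "send_rows", "kwargs": {"motion": [[[0,0,2],0,10],[[0,0,5],0,10],[[0,0,8],0,10],[[0,0,10],0,10],[[0,0,12],0,10]]}}

```text
clock: 6.52
ee_pos: [485.6, -71.0, 14.4]
eef_rot: [0.244, 3.13, -0.0]
wrist_force: [-0.2, 0.1, -0.9]
finger_gap: 17.8
grip_force: 49.4
```

```bash
python3 - <<'E'
from h import *
from rig import arm
d=np.load("w5.npz"); p=ray(d,[(256,180),(256,345)],138); v=p[1]-p[0]; print(p.mean(0),np.linalg.norm(v))
s=arm.read_state(); print(s["ee_pos"],s["wrist_force"],s["grip_force"])
E
```

```text
[ 570.49684432 -258.67728116  138.        ] 85.47675949214845
[485.63869301 -70.99135105  14.35180442] [-0.21845042  0.12282662 -0.90923391] 49.39399480819702
```

>>> {"fn": "send_rows", "kwargs": {"motion": [[[0,0,1],0,10],[[0,0,2],0,10],[[0,0,3],0,10],[[0,0,3],0,10]]}}

```text
clock: 6.85
ee_pos: [484.9, -70.8, 10.3]
eef_rot: [0.244, 3.132, -0.0]
wrist_force: [-0.9, 0.7, -1.5]
finger_gap: 17.8
grip_force: 49.4
```

>>> {"fn": "send_rows", "kwargs": {"motion": [[[0,0,1],0,10],[[0,0,2],0,10],[[0,0,2],0,10]]}}

```text
clock: 7.1
ee_pos: [484.7, -70.7, 8.1]
eef_rot: [-0.244, -3.132, -0.0]
wrist_force: [0.0, -0.4, -1.5]
finger_gap: 17.8
grip_force: 49.4
```

>>> {"fn": "send_rows", "kwargs": {"motion": [[[0,0,1],0,10],[[0,0,1],0,10]]}}

```text
clock: 7.27
ee_pos: [485.0, -70.8, 7.7]
eef_rot: [0.244, 3.132, -0.0]
wrist_force: [-2.1, 0.2, 1.3]
finger_gap: 17.7
grip_force: 49.8
```

>>> {"fn": "send_rows", "kwargs": {"motion": [[[0,0,1],0,10],[[0,0,1],0,10]]}}

```text
clock: 7.43
ee_pos: [485.0, -70.8, 7.6]
eef_rot: [0.244, 3.132, -0.0]
wrist_force: [-4.4, 1.7, 8.2]
finger_gap: 17.7
grip_force: 50.6
```

>>> {"fn": "send_rows", "kwargs": {"motion": [[[0,0,0],0,30],[[0,0,0],0,60],[[0,0,0],0,60],[[0,0,-10],0,60],[[0,0,-30],0,60]]}}

```text
clock: 7.85
ee_pos: [482.9, -70.3, 34.1]
eef_rot: [-0.244, -3.127, -0.001]
wrist_force: [0.3, 0.2, 0.8]
finger_gap: 60.4
grip_force: 0.0
```

>>> {"fn": "send_rows", "kwargs": {"motion": [[[0,0,-30],0,60],[[0,0,-65],0,60],[[0,0,-100],0,60],[[0,36,-120],0,60],[[0,70,-120],0,60]]}}

```text
clock: 8.27
ee_pos: [498.2, -2.1, 163.7]
eef_rot: [0.25, 3.121, -0.0]
wrist_force: [-0.3, -0.3, -0.1]
finger_gap: 60.2
grip_force: 0.0
```

>>> {"fn": "send_rows", "kwargs": {"motion": [[[0,38,0],0,60],[[0,76,0],0,60],[[-2,114,0],0,60],[[-4,150,0],0,60],[[-6,180,0],0,60]]}}

```text
clock: 8.68
ee_pos: [529.6, 177.9, 157.0]
eef_rot: [0.243, 3.132, 0.001]
wrist_force: [-0.5, 0.3, -0.2]
finger_gap: 59.9
grip_force: 0.0
```

>>> {"fn": "send_rows", "kwargs": {"motion": [[[0,38,0],-0.1,60],[[-2,76,0],-0.2,60],[[-4,100,0],-0.21,60],[[-4,100,0],-0.21,60],[[-4,100,0],-0.21,60]]}}

```text
clock: 9.1
ee_pos: [548.8, 274.5, 156.2]
eef_rot: [0.088, -3.14, 0.001]
wrist_force: [1.0, -0.8, -0.1]
finger_gap: 60.0
grip_force: 0.0
```

```bash
python3 snap.py w6; python3 - <<'E'
from h import *
from rig import arm
d=arm.get_image("top"); np.savez("top1.npz",**d)
im=np.hstack([d["image"][170:280,240:340,::-1],np.load("w6.npz")["image"][0:290,100:400,::-1][::2,::2][:110]])
w=np.load("w6.npz")["image"][:,:,::-1]
a=cv2.resize(d["image"][170:280,240:340,::-1],(350,384)); cv2.imwrite("pics/c6.png",np.hstack([a,w[:,80:480]]))
E
```

```text
9.15 [548.9 273.4 156.4] toolx ang mod pi 0.055 [ 0.41  0.12  1.33 -0.    1.69 -1.22]
[468.  270.5 299.9]
```

View pics/c6.png

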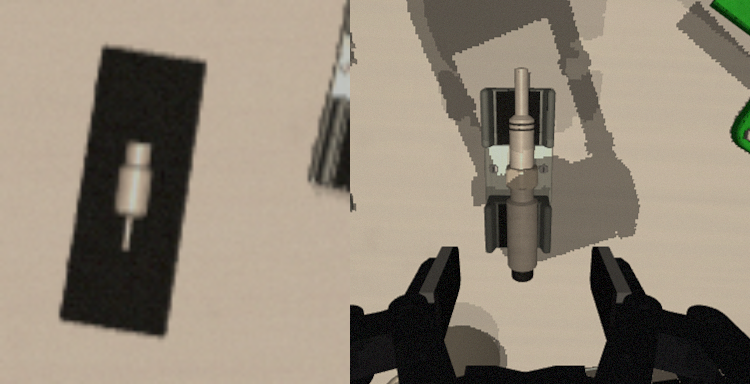

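The short part lies flat on the mat at (130,195) in the crop. The tool is centred above the long part, so I'll go down and grip it.

>>> {"fn": "send_rows", "kwargs": {"motion": [[[0,0,30],0,60],[[0,0,60],0,60],[[0,0,88],0,60],[[0,0,105],0,60],[[0,0,115],0,60]]}}

```text
clock: 9.62
ee_pos: [547.7, 271.2, 38.4]
eef_rot: [0.081, -3.137, 0.003]
wrist_force: [0.0, -0.6, -0.1]
finger_gap: 60.3
grip_force: 0.0
```

>>> {"fn": "send_rows", "kwargs": {"motion": [[[0,0,8],0,60],[[0,0,13],0,60],[[0,0,13],0,60],[[0,0,13],0,10],[[0,0,13],0,10]], "force": 80}}

```text
clock: 10.03
ee_pos: [549.9, 273.7, 29.9]
eef_rot: [-0.085, 3.138, 0.001]
wrist_force: [-0.4, 0.0, 0.4]
finger_gap: 36.8
grip_force: 0.0
```

>>> {"fn": "send_rows", "kwargs": {"motion": [[[0,0,0],0,10],[[0,0,0],0,10],[[0,0,0],0,10],[[0,0,0],0,10],[[0,0,0],0,10]]}}

```text
clock: 10.45
ee_pos: [549.8, 273.7, 29.9]
eef_rot: [-0.085, 3.138, 0.001]
wrist_force: [-0.8, -0.8, 5.7]
finger_gap: 17.6
grip_force: 80.1
```

>>> {"fn": "send_rows", "kwargs": {"motion": [[[0,0,-4],0,10],[[0,0,-20],0,10],[[0,0,-50],0,10],[[0,0,-80],0,10],[[0,0,-100],0,10]]}}

```text
clock: 10.87
ee_pos: [549.0, 273.7, 130.2]
eef_rot: [-0.085, 3.14, 0.001]
wrist_force: [0.5, 0.2, -2.3]
finger_gap: 17.6
grip_force: 78.9
```

```bash
python3 snap.py w7
```

```text
10.9167 [550.6 274.3 134.9] toolx ang mod pi 0.054 [ 0.41  0.13  1.36  0.    1.64 -1.22]
[468.1 269.6 273.8]
```

View pics/w7.png

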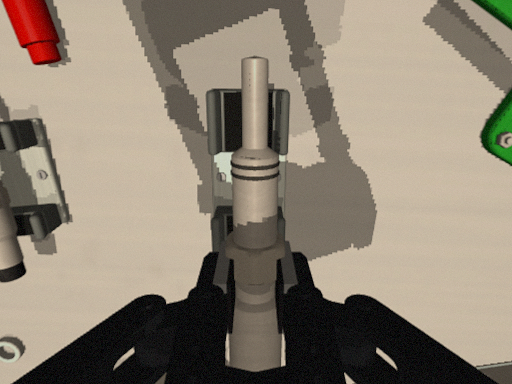

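The long part is held square with its nose tip at (255,58), and the middle rest below is empty. I'll work out the hold offset and refine the long rest from w4.

```bash
python3 - <<'E'
from h import *
d=np.load("w7.npz"); print("nose",ray(d,[(255,58)],139.5))
d=np.load("w4.npz"); p=ray(d,[(198,61),(347,67),(330,223),(200,220)],38)[:,:2]
v=(p[3]-p[0]+p[2]-p[1])/2; u=v/np.linalg.norm(v); print(np.linalg.norm(v),np.linalg.norm(p[0]-p[1]),np.linalg.norm(p[3]-p[2]),"ang",np.arctan(v[1]/v[0]),(p[2:].mean(0)+u*24),(p[:2].mean(0)+u*90))
d=np.load("w5.npz"); p=ray(d,[(225,65),(311,67),(302,162),(226,160)],38)[:,:2]
v=(p[3]-p[0]+p[2]-p[1])/2; u=v/np.linalg.norm(v); print(np.linalg.norm(v),np.linalg.norm(p[0]-p[1]),"ang",np.arctan(v[1]/v[0]),(p[2:].mean(0)+u*24),(p[:2].mean(0)+u*90))
d=np.load("top1.npz"); p=ray(d,[(240+127/3.5,170+250/3.49),(240+140/3.5,170+143/3.49)],16); v=p[1]-p[0]; print("short",p.mean(0),np.linalg.norm(v),np.arctan(v[1]/v[0]))
E
```

```text
nose [[462.04811062 269.47026038 139.5       ]]
63.71066624591107 55.44209630859916 56.02669055075724 ang -0.2498346459253018 [ 569.86888766 -253.57884408] [ 572.08714519 -254.14486753]
63.22621578908146 55.731092910450194 ang -0.24895044836319566 [ 569.74083663 -253.2905908 ] [ 572.42910937 -253.97401489]
short [480.97019306 -71.05998264  16.        ] 79.85022182011484 -0.14145162804869568
```

>>> {"fn": "send_rows", "kwargs": {"motion": [[[0,-25,0],0,10],[[1,-60,0],0,10],[[1,-100,0],0,10],[[2,-140,0],0,10],[[2,-180,0],0,10]]}}

```text
clock: 11.33
ee_pos: [555.6, 92.2, 126.1]
eef_rot: [0.087, -3.137, 0.0]
wrist_force: [0.4, -0.5, -3.5]
finger_gap: 17.6
grip_force: 79.2
```

>>> {"fn": "send_rows", "kwargs": {"motion": [[[0,-38,0],0,10],[[1,-76,0],0,10],[[1,-114,0],0,10],[[2,-152,0],0,10],[[2,-188,0],0,10]]}}

```text
clock: 11.75
ee_pos: [563.9, -96.0, 126.2]
eef_rot: [0.085, -3.138, -0.001]
wrist_force: [0.9, 0.1, -3.7]
finger_gap: 17.5
grip_force: 79.2
```

>>> {"fn": "send_rows", "kwargs": {"motion": [[[0,-38,0],0.06,10],[[1,-76,0],0.12,10],[[1,-114,0],0.2,10],[[3,-145,0],0.26,10],[[3,-160,0],0.3,10]]}}

```text
clock: 12.17
ee_pos: [569.1, -257.9, 125.6]
eef_rot: [-0.395, -3.113, 0.001]
wrist_force: [-0.3, 0.6, -3.7]
finger_gap: 17.5
grip_force: 79.2
```

>>> {"fn": "send_rows", "kwargs": {"motion": [[[0,0,0],0,10],[[0,0,0],0,10],[[0,0,0],0,10]]}}

```text
clock: 12.42
ee_pos: [570.5, -252.8, 127.1]
eef_rot: [-0.383, -3.117, -0.002]
wrist_force: [0.0, -0.1, -3.1]
finger_gap: 17.4
grip_force: 79.2
```

```bash
python3 snap.py w8; python3 snap.py w8
```

```text
12.4667 [ 570.7 -252.6  127.5] toolx ang mod pi -0.244 [-0.47  0.16  1.34  0.    1.64 -1.8 ]
[ 492.1 -232.8  270.9]
12.5167 [ 570.8 -252.5  127.9] toolx ang mod pi -0.243 [-0.47  0.16  1.34  0.    1.64 -1.8 ]
[ 492.2 -232.5  271.3]
```

View pics/w8.png

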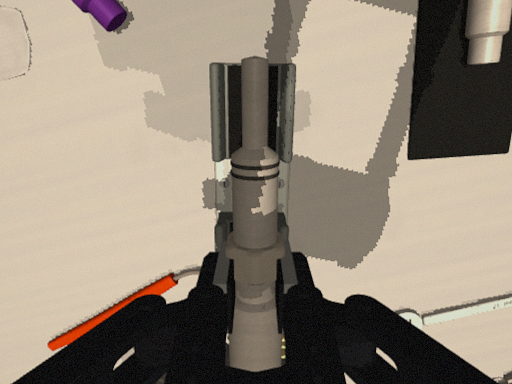

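The held part lies along the channel. The channel centre is at column 252.5 and the part at 255, about 1 mm off, so I'll correct and lower.

>>> {"fn": "send_rows", "kwargs": {"motion": [[[-1,-1,20],0,10],[[-1,-1,45],0,10],[[-1,-1,65],0,10],[[-1,-1,76],0,10],[[-1,-1,80],0,10]]}}

```text
clock: 12.93
ee_pos: [570.3, -253.6, 45.5]
eef_rot: [-0.382, -3.114, -0.003]
wrist_force: [-0.3, 0.5, -4.0]
finger_gap: 17.6
grip_force: 79.3
```

>>> {"fn": "send_rows", "kwargs": {"motion": [[[0,0,4],0,10],[[0,0,7],0,10],[[0,0,10],0,10],[[0,0,12],0,10],[[0,0,12],0,10]]}}

```text
clock: 13.35
ee_pos: [571.6, -255.5, 36.6]
eef_rot: [0.385, 3.117, -0.0]
wrist_force: [-0.1, -0.3, -4.3]
finger_gap: 17.5
grip_force: 79.3
```

>>> {"fn": "send_rows", "kwargs": {"motion": [[[0,0,1],0,10],[[0,0,2],0,10],[[0,0,2],0,10]]}}

```text
clock: 13.6
ee_pos: [571.4, -255.4, 34.3]
eef_rot: [0.385, 3.118, -0.0]
wrist_force: [-0.4, -0.0, -3.4]
finger_gap: 17.5
grip_force: 79.3
```

>>> {"fn": "send_rows", "kwargs": {"motion": [[[0,1.5,0.5],0,10],[[0,1.5,1.5],0,10],[[0,1.5,2],0,10],[[0,1.5,2],0,10]]}}

```text
clock: 13.93
ee_pos: [571.6, -253.8, 32.1]
eef_rot: [-0.385, -3.118, -0.0]
wrist_force: [-0.1, -0.4, -3.8]
finger_gap: 17.5
grip_force: 79.3
```

>>> {"fn": "send_rows", "kwargs": {"motion": [[[0,0,1],0,10],[[0,0,1],0,10]]}}

```text
clock: 14.1
ee_pos: [571.6, -253.9, 31.1]
eef_rot: [-0.385, -3.118, -0.0]
wrist_force: [0.4, -0.2, -3.0]
finger_gap: 17.3
grip_force: 79.3
```

>>> {"fn": "send_rows", "kwargs": {"motion": [[[0,0,1],0,10],[[0,0,1],0,10]]}}

```text
clock: 14.27
ee_pos: [571.6, -253.9, 30.0]
eef_rot: [-0.385, -3.118, -0.0]
wrist_force: [0.4, -0.2, -3.6]
finger_gap: 17.7
grip_force: 79.3
```

>>> {"fn": "send_rows", "kwargs": {"motion": [[[0,0,1],0,10],[[0,0,1],0,10]]}}

```text
clock: 14.43
ee_pos: [571.8, -254.0, 29.9]
eef_rot: [0.385, 3.117, -0.0]
wrist_force: [-1.9, 0.7, -0.1]
finger_gap: 17.5
grip_force: 79.8
```

>>> {"fn": "send_rows", "kwargs": {"motion": [[[0,0,0.5],0,10],[[0,0,0.5],0,10]]}}

```text
clock: 14.6
ee_pos: [571.8, -254.0, 29.9]
eef_rot: [0.385, 3.117, -0.0]
wrist_force: [-3.9, 1.0, 4.8]
finger_gap: 17.1
grip_force: 80.3
```

>>> {"fn": "send_rows", "kwargs": {"motion": [[[0,0,0],0,30],[[0,0,0],0,60],[[0,0,0],0,60],[[0,0,-10],0,60],[[0,0,-40],0,60]]}}

```text
clock: 15.02
ee_pos: [569.1, -252.6, 63.7]
eef_rot: [-0.384, -3.109, -0.005]
wrist_force: [0.2, -0.9, -0.9]
finger_gap: 59.9
grip_force: 0.0
```

>>> {"fn": "send_rows", "kwargs": {"motion": [[[0,0,-40],0,60],[[0,0,-80],0,60],[[0,0,-100],0,60],[[0,0,-100],0,60],[[0,0,-100],0,60]]}}

```text
clock: 15.43
ee_pos: [572.7, -254.4, 171.8]
eef_rot: [0.384, 3.113, -0.003]
wrist_force: [0.3, 0.4, -1.5]
finger_gap: 59.8
grip_force: 0.0
```

```bash
python3 snap.py w9
```

```text
15.4833 [ 571.9 -254.   169.2] toolx ang mod pi -0.246 [-0.47  0.16  1.27 -0.    1.71 -1.8 ]
[ 493.5 -233.7  315.1]
```

>>> {"fn": "send_rows", "kwargs": {"motion": [[[10,35,0],0,60],[[20,70,0],0,60],[[30,105,0],0,60],[[40,140,0],0,60],[[50,175,0],0,60]]}}

```text
clock: 15.9
ee_pos: [564.6, -70.3, 166.2]
eef_rot: [-0.385, -3.114, -0.0]
wrist_force: [1.2, 0.5, -0.0]
finger_gap: 60.5
grip_force: 0.0
```

>>> {"fn": "send_rows", "kwargs": {"motion": [[[10,36,0],-0.1,60],[[20,73,0],-0.2,60],[[30,109,0],-0.3,60],[[43,146,0],-0.38,60],[[43,146,0],-0.38,60]]}}

```text
clock: 16.32
ee_pos: [557.8, 86.5, 166.4]
eef_rot: [0.227, -3.129, -0.005]
wrist_force: [-0.4, -0.4, 0.1]
finger_gap: 60.1
grip_force: 0.0
```

>>> {"fn": "send_rows", "kwargs": {"motion": [[[0,0,0],0,60],[[0,0,0],0,60],[[0,0,0],0,60]]}}

```text
clock: 16.57
ee_pos: [559.4, 78.8, 167.7]
eef_rot: [0.207, -3.133, 0.001]
wrist_force: [-0.3, 0.1, 0.4]
finger_gap: 60.1
grip_force: 0.0
```

```bash
python3 snap.py w10; python3 - <<'E'
from h import *
a=[cv2.imread(f"pics/w{i}.png")[:,60:450] for i in (9,10)]; cv2.imwrite("pics/c10.png",np.hstack(a))
E
```

```text
16.6167 [559.6  78.6 168. ] toolx ang mod pi 0.132 [ 0.08 -0.01  1.44 -0.    1.71 -1.62]
[479.4  68.7 311.5]
```

View pics/c10.png

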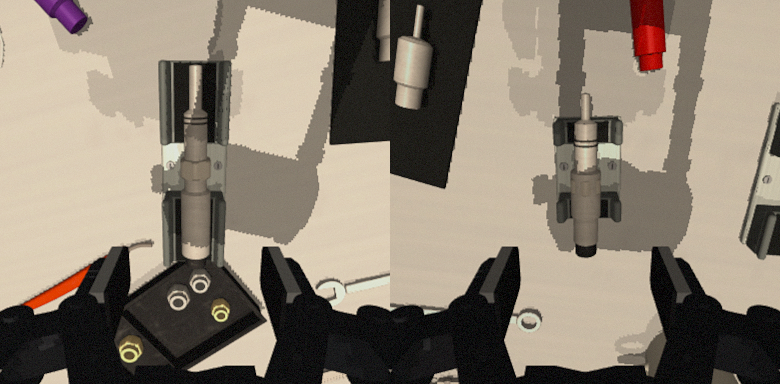

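Left: the long part is seated in the long rest at (195,160). Right: the tool is over the mid part, which runs from (586,94) to (585,256).

```bash
python3 - <<'E'
from h import *
d=np.load("w9.npz"); n=ray(d,[(256,66)],40)[0,:2]; p=ray(d,[(219,61),(290,61)],38)[:,:2]; g=ray(d,[(222,143),(286,143)],38)[:,:2]
u=np.array([np.cos(-.247),np.sin(-.247)]); print("long centre",n+86*u,"rest",p.mean(0)+90*u,g.mean(0)+24*u)
d=np.load("w10.npz"); p=ray(d,[(256,94),(255,255)],40)[:,:2]; v=p[1]-p[0]; print("mid",p.mean(0),np.linalg.norm(v),p[0]+68.5*v/np.linalg.norm(v),np.arctan(v[1]/v[0]))
f=lambda x:x-330
p=ray(d,[(f(554),118),(f(622),118),(f(621),221),(f(556),221)],38)[:,:2]; v=p[3]-p[0]+p[2]-p[1]; print("rshort",p.mean(0),np.linalg.norm(v)/2,np.arctan(v[1]/v[0]))
E
```

```text
long centre [ 571.7756249  -252.67885529] rest [ 571.87182    -253.88144123] [ 568.77799882 -253.51762029]
mid [561.13147316  79.95315781] 139.0217986628766 [560.12858591  79.82613566] 0.12598563497637516
rshort [553.94629577  81.34922265] 88.4215675412623 0.1392122235419879
```

>>> {"fn": "send_rows", "kwargs": {"motion": [[[0,1,30],0,60],[[0,1,65],0,60],[[0,1,95],0,60],[[0,1,115],0,60],[[0,1,125],0,60]]}}

```text
clock: 17.03
ee_pos: [557.5, 79.4, 39.5]
eef_rot: [0.206, -3.129, 0.0]
wrist_force: [0.4, 1.3, -0.6]
finger_gap: 60.3
grip_force: 0.0
```

>>> {"fn": "send_rows", "kwargs": {"motion": [[[0,0,8],0,60],[[0,0,13],0,60],[[0,0,13],0,60],[[0,0,13],0,10],[[0,0,13],0,10]], "force": 80}}

```text
clock: 17.45
ee_pos: [560.5, 81.1, 32.5]
eef_rot: [-0.21, 3.132, 0.0]
wrist_force: [-0.7, 0.3, 0.0]
finger_gap: 36.6
grip_force: 0.0
```

>>> {"fn": "send_rows", "kwargs": {"motion": [[[0,0,0],0,10],[[0,0,0],0,10],[[0,0,0],0,10],[[0,0,0],0,10],[[0,0,0],0,10]]}}

```text
clock: 17.87
ee_pos: [560.4, 81.1, 32.5]
eef_rot: [-0.211, 3.132, -0.0]
wrist_force: [-0.6, -0.9, 5.1]
finger_gap: 16.5
grip_force: 81.7
```

>>> {"fn": "send_rows", "kwargs": {"motion": [[[0,0,-4],0,10],[[0,0,-20],0,10],[[0,0,-50],0,10],[[0,0,-80],0,10],[[0,0,-100],0,10]]}}

```text
clock: 18.28
ee_pos: [559.6, 81.2, 133.1]
eef_rot: [-0.211, 3.133, 0.0]
wrist_force: [0.8, 0.1, -2.7]
finger_gap: 17.2
grip_force: 80.6
```

>>> {"fn": "send_rows", "kwargs": {"motion": [[[-2,30,0],0,10],[[-4,70,0],0,10],[[-6,110,0],0,10],[[-8,150,0],0,10],[[-10,189,0],0.085,10]]}}

```text
clock: 18.7
ee_pos: [543.2, 271.4, 130.0]
eef_rot: [0.077, -3.139, 0.001]
wrist_force: [0.5, -0.1, -1.9]
finger_gap: 16.8
grip_force: 80.6
```

>>> {"fn": "send_rows", "kwargs": {"motion": [[[0,0,0],0,10],[[0,0,0],0,10],[[0,0,0],0,10]]}}

```text
clock: 18.95
ee_pos: [543.7, 269.4, 129.9]
eef_rot: [0.08, -3.139, 0.002]
wrist_force: [0.9, -0.5, -3.1]
finger_gap: 17.2
grip_force: 80.6
```

```bash
python3 snap.py w11; python3 - <<'E'
from h import *
d=np.load("w7.npz"); 
u=np.array([np.cos(.046),np.sin(.046)])
p=ray(d,[(206,91),(289,91)],38)[:,:2]; print("rmid",p.mean(0)+68*u)
E
```

```text
19.0 [544.  268.8 130.1] toolx ang mod pi 0.049 [ 0.4   0.11  1.39 -0.    1.64 -1.22]
[463.  266.  273.7]
rmid [546.12984471 268.59360074]
```

View pics/w11.png

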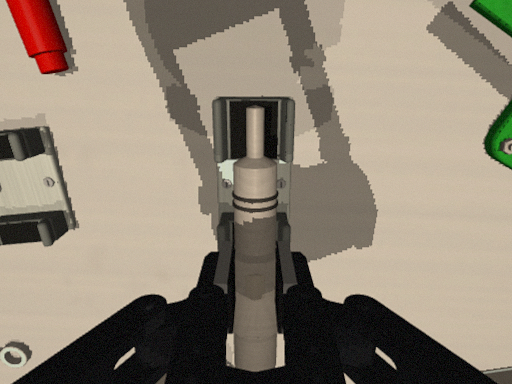

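```bash
python3 - <<'E'
from h import *
d=np.load("w11.npz"); u=np.array([np.cos(.048),np.sin(.048)])
p=ray(d,[(213,98),(294,98)],38)[:,:2]; g=ray(d,[(217,161),(292,161)],38)[:,:2]; print("rmid",p.mean(0)+68*u,g.mean(0)+24*u)
print("mid centre",ray(d,[(256,107)],137.5)[0,:2]+68.5*u)
E
```

```text
rmid [544.9078274  268.84340178] [544.03330743 269.53931447]
mid centre [542.85050799 270.18139232]
```

The mid part is aligned with the middle rest: the nose is at (256,107) and the channel centre at column 253.5. I'll shift 1.5 mm and lower.

>>> {"fn": "send_rows", "kwargs": {"motion": [[[-1.5,0,20],0,10],[[-1.5,0,45],0,10],[[-1.5,0,65],0,10],[[-1.5,0,76],0,10],[[-1.5,0,80],0,10]]}}

```text
clock: 19.42
ee_pos: [544.6, 267.8, 47.9]
eef_rot: [0.074, -3.136, 0.003]
wrist_force: [0.4, -0.2, -2.3]
finger_gap: 17.3
grip_force: 80.6
```

>>> {"fn": "send_rows", "kwargs": {"motion": [[[0,0,4],0,10],[[0,0,8],0,10],[[0,0,11],0,10],[[0,0,12],0,10],[[0,0,12],0,10]]}}

```text
clock: 19.83
ee_pos: [545.9, 269.9, 39.3]
eef_rot: [-0.077, 3.14, 0.0]
wrist_force: [0.3, 0.3, -2.5]
finger_gap: 16.8
grip_force: 80.6
```

>>> {"fn": "send_rows", "kwargs": {"motion": [[[0,0,1],0,10],[[0,0,2],0,10],[[0,0,2],0,10]]}}

```text
clock: 20.08
ee_pos: [545.6, 269.9, 36.8]
eef_rot: [-0.077, 3.141, 0.0]
wrist_force: [0.7, -0.6, -2.4]
finger_gap: 16.9
grip_force: 80.6
```

>>> {"fn": "send_rows", "kwargs": {"motion": [[[0,-0.5,1],0,10],[[0,-0.5,2],0,10],[[0,-0.5,3],0,10],[[0,-0.5,3],0,10]]}}

```text
clock: 20.42
ee_pos: [545.5, 269.2, 33.4]
eef_rot: [0.077, -3.14, 0.0]
wrist_force: [0.5, 0.4, -3.1]
finger_gap: 17.0
grip_force: 80.6
```

>>> {"fn": "send_rows", "kwargs": {"motion": [[[0,0,1],0,10],[[0,0,1],0,10]]}}

```text
clock: 20.58
ee_pos: [545.6, 269.3, 32.7]
eef_rot: [0.077, -3.141, 0.0]
wrist_force: [-0.2, 0.1, -2.7]
finger_gap: 17.0
grip_force: 80.6
```

>>> {"fn": "send_rows", "kwargs": {"motion": [[[0,0,1],0,10],[[0,0,1],0,10]]}}

```text
clock: 20.75
ee_pos: [545.8, 269.4, 32.5]
eef_rot: [-0.077, 3.14, 0.0]
wrist_force: [-2.0, -0.9, 1.7]
finger_gap: 16.5
grip_force: 81.2
```

>>> {"fn": "send_rows", "kwargs": {"motion": [[[0,0,0.5],0,10],[[0,0,0.5],0,40],[[0,0,0.5],0,60],[[0,0,0],0,60],[[0,0,-20],0,60]]}}

```text
clock: 21.17
ee_pos: [543.4, 268.3, 47.2]
eef_rot: [0.077, -3.133, 0.004]
wrist_force: [-0.5, 0.1, -1.6]
finger_gap: 59.8
grip_force: 0.0
```

>>> {"fn": "send_rows", "kwargs": {"motion": [[[0,0,-35],0,60],[[0,0,-75],0,60],[[0,0,-115],0,60],[[0,0,-115],0,60],[[0,0,-115],0,60]]}}

```text
clock: 21.58
ee_pos: [547.3, 270.0, 171.2]
eef_rot: [-0.077, 3.133, 0.005]
wrist_force: [0.5, -0.6, 0.0]
finger_gap: 59.9
grip_force: 0.0
```

```bash
python3 snap.py w12
```

```text
21.6333 [546.3 269.6 168.1] toolx ang mod pi 0.049 [ 0.4   0.11  1.32  0.    1.71 -1.22]
[465.4 266.  314.2]
```

>>> {"fn": "send_rows", "kwargs": {"motion": [[[9,-38,0],0,60],[[18,-76,0],0,60],[[27,-114,0],0,60],[[36,-150,0],0,60],[[42,-180,0],0,60]]}}

```text
clock: 22.05
ee_pos: [510.9, 85.3, 164.3]
eef_rot: [0.077, -3.137, 0.001]
wrist_force: [0.8, -1.3, -0.0]
finger_gap: 59.8
grip_force: 0.0
```

>>> {"fn": "send_rows", "kwargs": {"motion": [[[9,-38,0],0.05,60],[[18,-76,0],0.1,60],[[28,-114,0],0.15,60],[[38,-150,0],0.2,60],[[38,-157,0],0.2,60]]}}

```text
clock: 22.47
ee_pos: [480.2, -75.7, 164.5]
eef_rot: [-0.248, -3.128, 0.003]
wrist_force: [-0.2, 0.8, -0.3]
finger_gap: 59.9
grip_force: 0.0
```

>>> {"fn": "send_rows", "kwargs": {"motion": [[[0,0,10],0,60],[[0,0,10],0,60],[[0,0,10],0,60],[[0,0,10],0,60]]}}

```text
clock: 22.8
ee_pos: [482.3, -69.8, 155.8]
eef_rot: [-0.233, -3.131, -0.001]
wrist_force: [-0.8, 0.6, -0.0]
finger_gap: 59.8
grip_force: 0.0
```

```bash
python3 snap.py w13; python3 - <<'E'
from h import *
a=[cv2.imread(f"pics/w{i}.png")[:,60:450] for i in (12,13)]; cv2.imwrite("pics/c13.png",np.hstack(a))
E
```

```text
22.85 [482.4 -69.8 156.3] toolx ang mod pi -0.148 [-0.21 -0.22  1.66  0.    1.7  -1.64]
[402.4 -57.3 299.6]
```

View pics/c13.png

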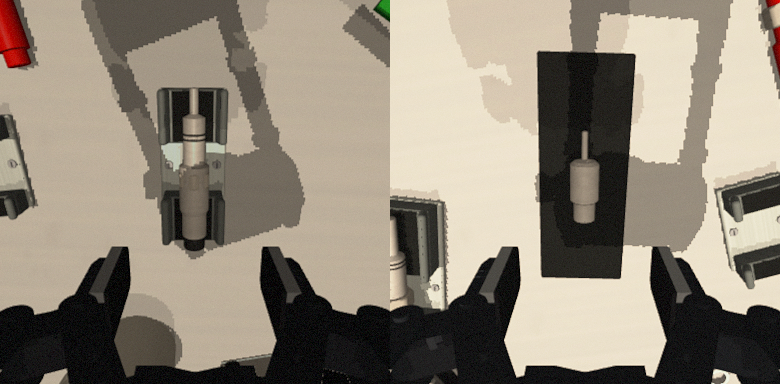

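Left: the mid part is seated in the middle rest, from (194,88) to (194,250). Right: the short part is on the mat, from (586,131) to (584,221).

```bash
python3 - <<'E'
from h import *
d=np.load("w13.npz"); p=ray(d,[(256,131),(254,221)],16)[:,:2]; v=p[1]-p[0]; print("short",p.mean(0),np.linalg.norm(v),np.arctan(v[1]/v[0]))
d=np.load("w12.npz"); p=ray(d,[(254,88),(254,248)],40)[:,:2]; v=p[1]-p[0]; print("mid",p.mean(0),np.linalg.norm(v),np.arctan(v[1]/v[0]))
p=ray(d,[(217,89),(288,89),(284,245),(222,245)],38)[:,:2]; v=p[3]-p[0]+p[2]-p[1]; print("rmid",p.mean(0),np.linalg.norm(v)/2,np.arctan(v[1]/v[0]))
E
```

```text
short [485.2085721 -69.3425938] 81.09545509483104 -0.17041270453796623
mid [545.77577673 270.08178511] 138.53541825202336 0.04762608171469682
rmid [545.25746825 269.02962182] 135.74449652701523 0.049538278309510346
```

>>> {"fn": "send_rows", "kwargs": {"motion": [[[-2.5,0,30],0,60],[[-2.5,0,65],0,60],[[-2.5,0,100],0,60],[[-2.5,0,125],0,60],[[-2.5,0,135],0,60]]}}

```text
clock: 23.27
ee_pos: [482.5, -70.0, 17.3]
eef_rot: [-0.233, -3.126, -0.002]
wrist_force: [-1.4, -0.8, 0.3]
finger_gap: 60.2
grip_force: 0.0
```

>>> {"fn": "send_rows", "kwargs": {"motion": [[[0,0,5],0,60],[[0,0,9],0,60],[[0,0,11],0,60],[[0,0,11],0,60],[[0,0,11],0,60]]}}

```text
clock: 23.68
ee_pos: [485.8, -71.8, 12.4]
eef_rot: [0.236, 3.13, -0.001]
wrist_force: [0.9, -0.3, -0.3]
finger_gap: 60.0
grip_force: 0.0
```

>>> {"fn": "send_rows", "kwargs": {"motion": [[[0,1,2],0,60],[[0,1,4],0,60],[[0,1,4],0,60],[[0,1,4],0,10],[[0,1,4],0,10]], "force": 50}}

```text
clock: 24.1
ee_pos: [484.9, -70.6, 6.8]
eef_rot: [-0.237, -3.133, -0.0]
wrist_force: [-0.1, 0.2, 0.1]
finger_gap: 37.1
grip_force: 0.0
```

>>> {"fn": "send_rows", "kwargs": {"motion": [[[0,0,0],0,10],[[0,0,0],0,10],[[0,0,0],0,10],[[0,0,0],0,10],[[0,0,0],0,10]]}}

```text
clock: 24.52
ee_pos: [485.1, -70.7, 7.0]
eef_rot: [0.237, 3.132, -0.0]
wrist_force: [0.3, 0.0, 1.8]
finger_gap: 18.0
grip_force: 49.7
```

>>> {"fn": "send_rows", "kwargs": {"motion": [[[0,0,-4],0,10],[[0,0,-20],0,10],[[0,0,-50],0,10],[[0,0,-85],0,10],[[0,0,-110],0,10]]}}

```text
clock: 24.93
ee_pos: [485.0, -70.6, 119.2]
eef_rot: [0.237, 3.132, -0.0]
wrist_force: [0.2, -0.2, -0.1]
finger_gap: 17.9
grip_force: 49.4
```

>>> {"fn": "send_rows", "kwargs": {"motion": [[[-10,35,0],-0.06,10],[[-20,70,0],-0.12,10],[[-30,105,0],-0.18,10],[[-40,140,0],-0.25,10],[[-46,160,0],-0.293,10]]}}

```text
clock: 25.35
ee_pos: [554.9, 83.9, 116.4]
eef_rot: [0.232, -3.133, -0.002]
wrist_force: [0.4, -0.2, -1.1]
finger_gap: 17.3
grip_force: 49.5
```

>>> {"fn": "send_rows", "kwargs": {"motion": [[[0,0,0],0,10],[[0,0,0],0,10],[[0,0,0],0,10],[[0,0,0],0,10]]}}

```text
clock: 25.68
ee_pos: [554.1, 79.6, 116.7]
eef_rot: [0.221, -3.133, 0.001]
wrist_force: [1.0, 0.5, -1.2]
finger_gap: 17.8
grip_force: 49.4
```

```bash
python3 snap.py w14
```

```text
25.7333 [554.1  79.5 116.8] toolx ang mod pi 0.14 [ 0.08 -0.01  1.54 -0.    1.61 -1.63]
[474.   68.8 260.4]
```

View pics/w14.png

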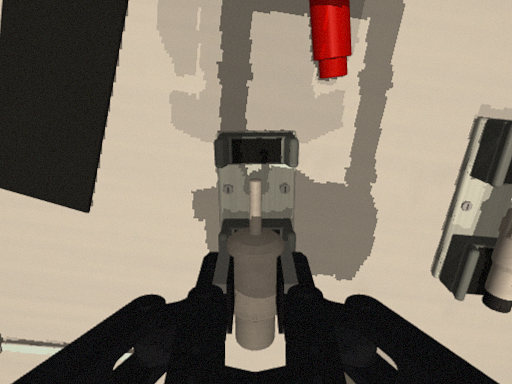

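The held short part has its nose at (255,181). The short rest is empty, with its front edge at (215..298, 132).

```bash
python3 - <<'E'
from h import *
d=np.load("w14.npz"); u=np.array([np.cos(.143),np.sin(.143)])
p=ray(d,[(215,133),(298,132)],38)[:,:2]; g=ray(d,[(218,166),(296,166)],38)[:,:2]; s=ray(d,[(228,188),(285,188)],9)[:,:2]; q=p[0]-p[1]; print("rshort",p.mean(0)+44*u,g.mean(0)+24*u,s.mean(0),"ang",np.arctan(-q[0]/q[1]))
print("centre",ray(d,[(255,181)],125.5)[0,:2]+40*u)
E
```

```text
rshort [552.11624362  80.95664988] [554.50972033  81.61523241] [555.61773819  81.5264604 ] ang 0.15180260409689267
centre [554.44595779  80.26641969]
```

>>> {"fn": "send_rows", "kwargs": {"motion": [[[0,1.5,20],-0.005,10],[[0,1.5,40],-0.005,10],[[0,1.5,58],-0.005,10],[[0,1.5,67],-0.005,10],[[0,1.5,70],-0.005,10]]}}

```text
clock: 26.15
ee_pos: [552.9, 81.2, 44.7]
eef_rot: [0.229, -3.13, 0.0]
wrist_force: [-0.8, -0.1, -2.1]
finger_gap: 17.6
grip_force: 49.5
```

>>> {"fn": "send_rows", "kwargs": {"motion": [[[0,0,4],0,10],[[0,0,7],0,10],[[0,0,10],0,10],[[0,0,10],0,10],[[0,0,10],0,10]]}}

```text
clock: 26.57
ee_pos: [554.5, 82.2, 37.3]
eef_rot: [-0.231, 3.132, 0.0]
wrist_force: [0.9, 0.1, -1.9]
finger_gap: 17.7
grip_force: 49.5
```

>>> {"fn": "send_rows", "kwargs": {"motion": [[[0,-1,1],0,10],[[0,-1,2],0,10],[[0,-1,3],0,10],[[0,-1,4],0,10],[[0,-1,4],0,10]]}}

```text
clock: 26.98
ee_pos: [554.2, 81.2, 32.5]
eef_rot: [0.231, -3.133, 0.0]
wrist_force: [0.1, -0.2, -1.8]
finger_gap: 17.4
grip_force: 49.5
```

>>> {"fn": "send_rows", "kwargs": {"motion": [[[0,0,1],0,10],[[0,0,1],0,10]]}}

```text
clock: 27.15
ee_pos: [554.3, 81.2, 31.6]
eef_rot: [0.231, -3.133, -0.0]
wrist_force: [-0.2, -0.6, -1.1]
finger_gap: 17.9
grip_force: 49.5
```

>>> {"fn": "send_rows", "kwargs": {"motion": [[[0,0,1],0,10],[[0,0,1],0,10]]}}

```text
clock: 27.32
ee_pos: [554.5, 81.2, 31.0]
eef_rot: [-0.231, 3.133, -0.0]
wrist_force: [-1.0, 0.6, 0.4]
finger_gap: 17.9
grip_force: 49.7
```

Contact. I'll add a small final touch, release, rise and check.

>>> {"fn": "send_rows", "kwargs": {"motion": [[[0,0,0.6],0,10],[[0,0,0.6],0,40],[[0,0,0.6],0,60],[[0,0,0],0,60],[[0,0,-20],0,60]]}}

```text
clock: 27.73
ee_pos: [551.8, 80.9, 46.4]
eef_rot: [0.23, -3.125, 0.0]
wrist_force: [-0.8, 0.0, -1.0]
finger_gap: 59.8
grip_force: 0.0
```

>>> {"fn": "send_rows", "kwargs": {"motion": [[[0,0,-35],0,60],[[0,0,-75],0,60],[[0,0,-115],0,60],[[0,0,-115],0,60],[[0,0,-115],0,60]]}}

```text
clock: 28.15
ee_pos: [556.1, 81.3, 169.8]
eef_rot: [-0.23, 3.126, 0.0]
wrist_force: [-0.4, 0.5, -0.3]
finger_gap: 60.2
grip_force: 0.0
```

```bash
python3 snap.py w15; python3 - <<'E'
from h import *
a=cv2.imread("pics/w15.png")[50:290,130:380]; cv2.imwrite("pics/c15.png",cv2.resize(a,None,fx=2.4,fy=2.4,interpolation=cv2.INTER_CUBIC))
E
```

```text
28.2 [555.   81.2 166.9] toolx ang mod pi 0.147 [ 0.08 -0.02  1.46 -0.    1.7  -1.63]
[475.   69.7 312.9]
```

View pics/c15.png

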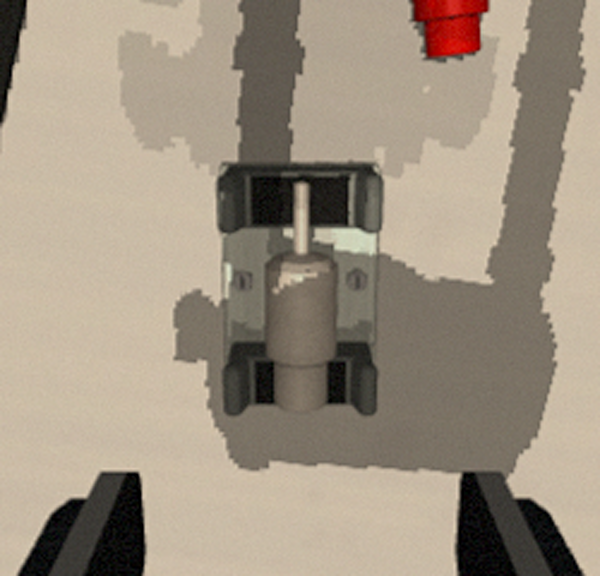

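The short part sits in its rest, from (302,181) to (302,411). The rest's ends are at rows 163 and 412. One quick number check on centring.

```bash
python3 - <<'E'
from h import *
d=np.load("w15.npz"); f=lambda q:[(130+x/2.4,50+y/2.4) for x,y in q]
u=np.array([np.cos(.147),np.sin(.147)])
p=ray(d,f([(302,181),(302,409)]),40)[:,:2]; print("short",p.mean(0),p[0]+40*u,np.linalg.norm(p[1]-p[0]))
p=ray(d,f([(218,165),(382,165),(376,412),(224,414)]),38)[:,:2]; print("rest",p.mean(0),np.linalg.norm((p[3]-p[0]+p[2]-p[1])/2))
E
```

```text
short [554.7770409   82.28269662] [553.63315453  82.09837173] 82.31710084326524
rest [553.65398392  81.40850092] 89.78463124486824
```

All three parts are centred to about 1 mm. I'll hand the job in.

```bash
python3 -c "
from rig import arm
print(arm.finish_job())"
```

```text
the job is handed in; nothing more can be done
None
```

I moved all three injector parts into the rests of their own length, each centred to about 1 mm by the wrist camera, and handed the job in at about 28 s; I haven't seen the judging result.

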